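Proof-pull the clasp of a hinged bangle

ROBOT

A 6-joint arm with a two-finger parallel gripper is mounted at the origin on a cart in front of the work surface, level with it; the furniture and walls round the work are solid. World frame = base frame: x ahead of the robot, y to its left, z up, the work surface at z = 0. Lengths are in m, angles in degrees, forces in N, time in s.
With the tool pointing down it reaches from about 0.375 to 0.75 m from the base axis. Payload 9 kg.
Tool frame: the origin (TCP) lies where the fingers leave the gripper's body, on its centre line; the fingertips stand 73 mm ahead of it and the grasp point (between the pads) lies 54 mm ahead of it (robot.tip_reach is the distance from the TCP to the fingertips, in m); z points along the fingers, y is the line along which they close (so a half turn about z gives the same grasp; the last joint's range is limited). The gripper opens to 85 mm and grips with 20 to 120 N. Pads are 22 mm wide; open, the fingers measure 114 mm over their backs; the gripper's body (76 mm by 85 mm) begins 54 mm behind the grasp point. The pads swing forward as they close: fully open they stand 13 mm farther back than shut.
Start: joints at [-88.161, 5.964, 5.575, 89.605, 0, 77.527], TCP at [0.148, -0.581, 0.304] pointing down, gripper open.
Joint ranges: [-171.21, 171.21], [-48.23, 106.86], [-62.78, 66.21], [-105.2, 120.99], [-86.42, 89.51], [-180, 180]. Speed limits (degrees/s): [127.2, 127.2, 147.25, 180, 180, 180].

INTERFACE

Orientations are given as [roll, pitch, yaw] about the fixed x, y, z axes, in that order (R = Rz(yaw) Ry(pitch) Rx(roll)).
In Python, from plant import robot gives the robot as it stands. Calls block until the motion is done:
- robot.move_pose(position, orientation): joint-space move of the TCP to a pose.
- robot.line_to(position, vel=0.15, rotation=None, guard=None): straight line of the TCP; rotation=None keeps the orientation; vel is the mean speed in m/s. With guard (N) it stops when the force on the tool has changed by that much, and returns True; else False.
- robot.goto_joints(angles): joint-space move.
- robot.set_gripper(opening): finger opening in m; the grip force is fixed at half the most; returns when the fingers have stopped.
- robot.pause(seconds).
- robot.ik(position, orientation): joint angles nearest the present ones, or None.
- robot.observe(): the state.
- robot.grab_frame(name): name is "scene" or "top"; returns the picture (400x640x3 uint8, blue, green, red); there is no depth.
- robot.get_calibration(name): a dict with "vertical_fov" (degrees; the focal length in pixels is half the picture's height over the tangent of half this angle, whatever the lens; pixels are square), "cx", "cy" (the principal point, pixels), "rvec" (rotation vector, rad) and "tvec" (3), from world to camera coordinates, as OpenCV has them. Camera axes: x right, y down, z forward; pixel columns grow to the right and rows downward; lengths in m; the calibration is good to about 2 mm. A picture is of the moment at which its call begins. get_calibration takes no time and is no camera call.
A pose or a line that the arm cannot do raises robot.IKError and nothing moves.
- robot.job_done(): hands the job in; it is judged then, once.
The state is a dict: "time": time; "q": joint angles; "qvel": joint speeds; "joint_torque": joint torques, N m; "tool_pos": TCP position; "tcp_rot": TCP orientation; "ft_force": force on the tool from outside, world axes, zero at the start; "torque": the same for the moment, N m; "gripper_width": finger opening in m; "gripper_force": force on a finger pad.
Only numpy, scipy, OpenCV 4.12 (cv2) and the standard library are available. Lean on these libraries where they do the work, as an engineer would, in place of code of your own. Each camera call takes 0.05 s, during which the arm holds its last target. There are 200 camera calls.

TASK

Pick the loose gold wing of the bangle off the soldering board and press its tongue gently into the clasp box on the pull tester until the catch snaps shut behind it. Then prove the clasp: pull the wing straight back until the dial's needle stands in the green sector, keep it there for two seconds without ever letting it reach the red, and ease the pull off until the needle is back at zero before you let go. Leave the wing clasped on the tester, and leave everything else on the bench where it is.

Things in the scene. Friction and masses are not known exactly. Their poses are not given: they have to be found in the camera images.
- bangle: Loose gold wing of a hinged bangle, 60 g, 75 x 40 x 16.5 mm, lying flat on the soldering board. Origin: middle of the shoulder (front face of its end flange, 15 mm wide, 2.5 mm thick), at the underside; x points out along the silver tongue, z up. Behind the end block a band 16 mm tall bends away towards +y, to the hinge knuckles at x = -54, y = 30 mm.
- bangle_grip (a point): Middle of the wing's straight end block, where to hold it: 14 mm behind the shoulder, 8 mm above the underside. The block is 10 mm wide in y, 16 mm tall and reaches from 2.5 to 27 mm behind the shoulder.
- bangle_tongue (a point): Tip of the wing's silver tongue, 18.5 mm ahead of the shoulder, 8 mm above the underside. The tongue is 6 mm wide: a low neck (0 to 12 mm ahead of the shoulder, 4 to 8 mm above the underside) and a taller nose (12 to 18.5 mm ahead, 4 to 12 mm above), tapered at the tip.
- pull_head: Gold clasp box (16 wide, 18 high, 28 mm long), the bangle's other half, clamped on the tester's spindle. Origin: middle of the mouth plane at bed height; x points into the mouth, z up. With the wing fully home, its origin and axes coincide with these. Opening 8.4 mm wide, z 2.2 to 14.2 mm, flared. Rigid against pushing; pulled to -x it gives 0.15 mm per newton, at most 3.3 mm. Its top: z 23 mm.
- catch (a joint): Sprung catch in the top of the clasp box (ridged silver plate), m lifted. 0 = down; it rides up about 3.5 mm on the tongue's nose and drops back to 0 once the nose has passed, about 1.5 mm before the wing is fully home. Pushing the nose under it takes about 3 to 8 N. Shut, it leaves the wing about 1.5 mm of play before the pull comes on.
- needle (a joint): Needle of the tester's round dial, rad, clockwise from above. 0 = no pull; 0.2094 rad per newton of pull on the clasp (full scale 20 N = 4.19). Green sector: 10 to 14 N = 2.09 to 2.93 rad. Red sector: from 16 N = 3.35 rad.
- tester: Pull tester, fixed to the bench: grey base 240 x 84 x 12 mm, origin centre of its underside, x as the pull head's. At the -x end the bed on which the wing slides: dark steel plate 92 x 80 mm, top at z = 20 mm, from x = -110 to -18 mm. Clasp mouth at x = -15 mm, opening to -x. At the +x end the dial, 69 mm across, centre at x = 84 mm, top at z = 49 mm.
- solder_board: Pale ceramic soldering board, 121 x 151 x 13 mm, fixed. Origin: centre of the underside.
- filings_pan: Round shallow tin pan with metal filings, 115 mm across, 28 mm high; bystander. Origin: centre of the underside.
- bur_block: Metal block with rotary burs, 30 x 62 x 54 mm; bystander. Origin: centre of the underside.
- gold_tin: Low round brass tin with bits of wire, 67 mm across, 20 mm high; bystander. Origin: centre of the underside.
- wax_box: Clear box with a cake of yellow wax, 58 x 70 x 34 mm; bystander. Origin: centre of the underside.
- loupe: Black folding loupe, 25 x 50 x 21 mm; bystander. Origin: centre of the underside.
Not all that is in view belongs to the job. What is shaped like the bangle but purple is not meant.

How it is judged:
By the outcome, as a careful person would: the job done as asked, in the order asked, and still so for the second after the job is handed in, with the robot touching nothing.
It also fails if it takes over 58 s, if anything falls off the work surface, if the arm or the gripper's body presses on something with over 40 N, if the wrist force passes 120 N, or if a joint passes its speed limit or range.

## Working session

There is one attempt and no reset: what is moved stays moved. The work goes in short steps, each a Python script; the robot and the scene stay as the last script left them, time stands still between calls to the robot, and variables do not carry over. Pictures are saved under pics/ and viewed, at most 10 in all, crops included, and the job is handed in when it is done.

```bash
ls; mkdir -p pics
python3 - <<'E'
from plant import robot
import cv2
for n in("scene","top"):
    cv2.imwrite(f"pics/{n}0.png",robot.grab_frame(n)); print(robot.get_calibration(n))
print(robot.observe())
E
```

```text
pics
{'vertical_fov': 56.100714438544436, 'cx': 319.6822308185823, 'cy': 202.37049440237854, 'rvec': array([ 2.23710564, -0.18462388,  0.06653226]), 'tvec': array([-0.50964563,  0.01602532,  1.07999992])}
{'vertical_fov': 50.020304367517625, 'cx': 324.6619683579137, 'cy': 197.70087716930027, 'rvec': array([ 2.13379584, -2.18889928,  0.13368241]), 'tvec': array([-0.12596169,  0.52680716,  1.40638164])}
{'time': 0.1, 'q': array([-8.81609842e+01,  5.99408177e+00,  5.53200590e+00,  8.96061885e+01,
        4.47986050e-04,  7.75260067e+01]), 'qvel': array([ 0.03177883, -0.15179741,  0.07714392,  0.03104527, -0.02145435,
       -0.01897762]), 'joint_torque': array([ 8.34219740e-03, -5.58212650e+01,  5.04715204e+01,  1.31618947e-02,
       -1.79519820e-04,  1.11803985e-05]), 'tool_pos': array([ 0.14832808, -0.58114943,  0.30321616]), 'tcp_rot': array([-1.79933444e+02, -1.51822579e-02,  1.43130001e+01]), 'ft_force': array([-0.51584135,  0.83630512, -0.47940477]), 'torque': array([ 0.00468784, -0.04574996,  0.00351777]), 'gripper_force': 0.0, 'gripper_width': 0.0854325646649746}
```

View pics/scene0.png

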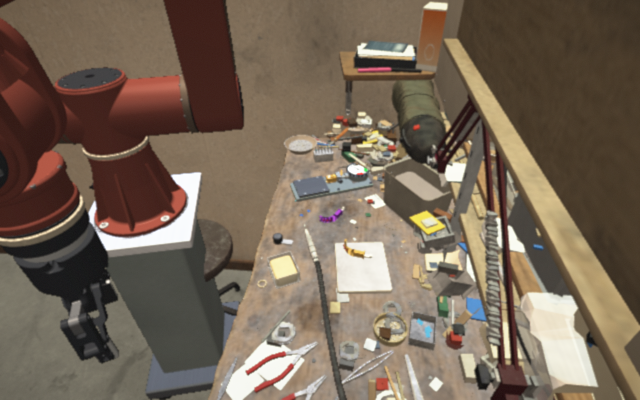

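View pics/top0.png

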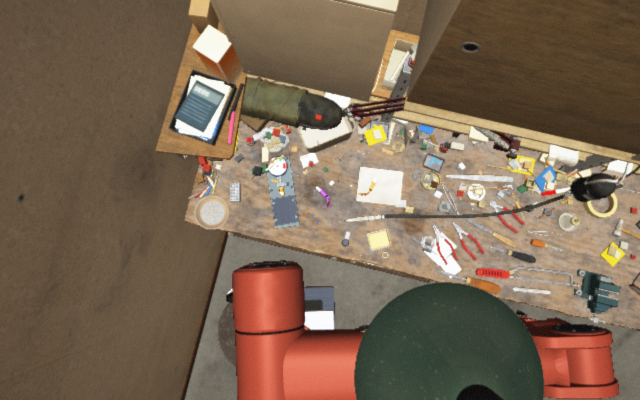

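The scene view shows the board at (362,267) with the gold wing at (356,251), and the tester at (335,184). In the top view the tester is at (283,190) and the wing at (367,188). I'll crop closer.

```bash
cat > h.py <<'E'
import numpy as np, cv2
from plant import robot
def cam(n):
    c=robot.get_calibration(n); f=200/np.tan(np.radians(c["vertical_fov"]/2))
    return np.array([[f,0,c["cx"]],[0,f,c["cy"]],[0,0,1]]),c["rvec"],c["tvec"]
def px(n,P): return cv2.projectPoints(np.array(P,float).reshape(-1,1,3),*[cam(n)[i] for i in(1,2,0)],None)[0][:,0]
def ray(n,u,z):
    K,r,t=cam(n);R=cv2.Rodrigues(r)[0];d=R.T@np.linalg.inv(K)@[u[0],u[1],1];o=-R.T@t
    return o+d*(z-o[2])/d[2]
def crop(n,x,y,w,h,s,name,img=None):
    im=robot.grab_frame(n) if img is None else img
    cv2.imwrite(f"pics/{name}.png",cv2.resize(im[y:y+h,x:x+w],None,fx=s,fy=s,interpolation=cv2.INTER_CUBIC))
E
python3 - <<'E'
from h import *
a=cv2.imread("pics/top0.png");b=cv2.imread("pics/scene0.png")
crop("top",255,145,66,90,6,"c1",a);c1=cv2.imread("pics/c1.png")
crop("top",350,160,60,50,6,"c2",a);c2=cv2.imread("pics/c2.png")
c=np.zeros((540,396+360,3),np.uint8);c[:,:396]=c1;c[:300,396:]=c2;cv2.imwrite("pics/cA.png",c)
crop("scene",285,155,115,145,4,"cB",b)
E
```

```text
(no output)
```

View pics/cA.png

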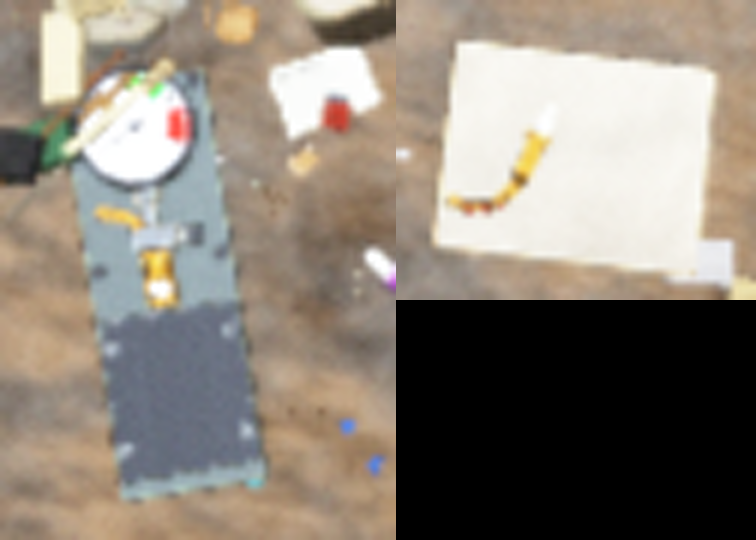

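View pics/cB.png

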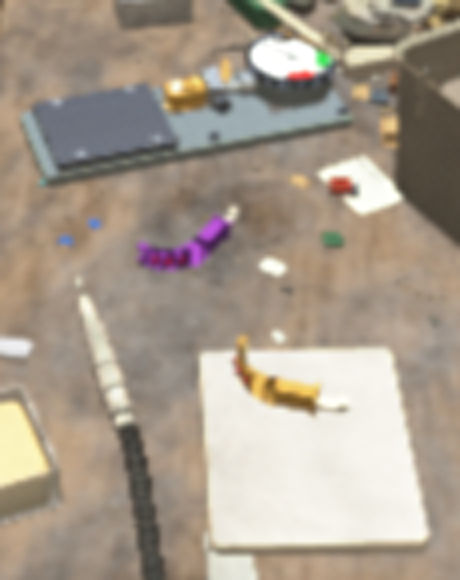

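```bash
cat >> h.py <<'E'
from scipy.optimize import least_squares
def tf(p,P):
    c,s=np.cos(p[2]),np.sin(p[2]);P=np.array(P,float)
    return np.c_[p[0]+c*P[:,0]-s*P[:,1],p[1]+s*P[:,0]+c*P[:,1],P[:,2]]
def fit(obs,p0):  # obs {cam:[(u,v,x,y,z)]}
    def f(p): return np.concatenate([(px(n,tf(p,np.array(o)[:,2:]))-np.array(o)[:,:2]).ravel() for n,o in obs.items()])
    r=least_squares(f,p0); return r.x,f(r.x).reshape(-1,2).round(1)
T=lambda u,v:(255+u/6,145+v/6); U=lambda u,v:(350+u/6,160+v/6); S=lambda u,v:(285+u/4,155+v/4)
E
python3 - <<'E'
from h import *
g=ray("top",T(136,126),.049);print(g, ray("top",U(149,132),.029))
o={"top":[T(124,495)+(-.12,.042,.012),T(264,482)+(-.12,-.042,.012),T(205,68)+(.12,-.042,.012),T(136,126)+(.084,0,.049)],
"scene":[S(43,185)+(-.12,-.042,.012),S(350,122)+(.12,-.042,.012),S(25,115)+(-.12,.042,.012),S(290,62)+(.084,0,.049)]}
for k in (["top"],["scene"],["top","scene"]):
    p,r=fit({n:o[n] for n in k},[g[0]-.1,g[1],0]);print(p,np.degrees(p[2]),r.tolist())
z=.013
o={"top":[U(157,104)+(.0185,0,z+.008),U(149,132)+(0,0,z+.016),U(122,180)+(-.027,0,z+.016),U(56,202)+(-.056,.030,z+.016)],
"scene":[S(348,405)+(.0185,0,z+.008),S(318,388)+(0,0,z+.016),S(240,338)+(-.056,.03,z+.016)]}
for k in (["top"],["scene"],["top","scene"]):
    p,r=fit({n:o[n] for n in k},[.45,-.1,0]);print(p,np.degrees(p[2]),r.tolist())
E
```

```text
[0.63202668 0.01505282 0.049     ] [ 0.57283854 -0.31009335  0.029     ]
[0.5494188  0.00448657 0.12708601] 7.281492139627449 [[-0.8, 1.1], [0.6, -0.5], [0.3, -0.5], [-0.0, -0.2]]
[ 0.55139496 -0.00239903  0.12648852] 7.247258471227766 [[0.1, -0.7], [1.2, 0.2], [-1.8, 0.5], [0.5, -0.5]]
[0.55081555 0.00221441 0.12634788] 7.239200086158259 [[-0.1, 0.7], [1.2, -0.9], [0.9, -0.9], [0.7, -0.6], [-0.3, -1.6], [0.6, -0.6], [-2.2, -0.4], [-0.0, -1.3]]
[ 0.57197663 -0.30797648 -0.45640591] -26.150132214110823 [[-0.0, 0.4], [-0.6, 0.3], [0.6, -0.5], [-0.0, -0.1]]
[ 0.57582658 -0.30664268 -0.45622111] -26.139543936317793 [[0.1, -0.0], [0.1, 0.3], [-0.2, -0.3]]
[ 0.57419504 -0.30756771 -0.45529734] -26.086615811265123 [[-0.2, -0.2], [-0.8, -0.4], [0.5, -1.2], [-0.1, -0.8], [-0.5, 0.4], [-0.5, 0.7], [-0.8, 0.0]]
```

Run:
```python
from h import *
p=[.574,-.3075,np.radians(-26.1)]
g=tf(p,[[-.0147,0,0]])[0]; y=-26.1
print(robot.tip_reach,[None if (q:=robot.ik([g[0],g[1],.09],[180,0,a])) is None else q.round(0) for a in(y,y+180)])
robot.move_pose([g[0],g[1],.19],[180,0,y])
robot.set_gripper(.045)
robot.line_to([g[0],g[1],.125],vel=.15)
o=robot.observe();print(o["time"],o["tool_pos"],g)
a=robot.grab_frame("top");b=robot.grab_frame("scene")
crop("top",350,160,60,50,6,"x",a);c1=cv2.imread("pics/x.png")
crop("scene",325,220,70,80,6,"x",b);c2=cv2.imread("pics/x.png")
c=np.zeros((480,780,3),np.uint8);c[:300,:360]=c1;c[:,360:]=c2;cv2.imwrite("pics/hover.png",c)
```

```text
0.0726 [array([-40.,  16.,  -5.,  68.,   0., 166.]), array([-40.,  16.,  -5.,  68.,   0., -14.])]
3.0167 [ 0.56094634 -0.30112024  0.12554954] [ 0.56079899 -0.30103289  0.        ]
```

View pics/hover.png

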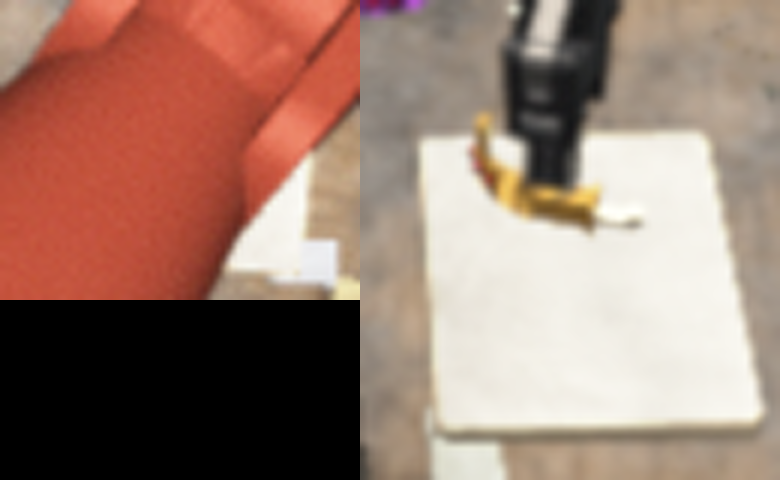

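The scene crop shows the fingers straddling the block, with the bottom of the finger at crop px (527–577,185), the flange at (598,210) and the tongue tip at (643,220). The top camera is hidden by the arm.

Run:
```python
from h import *
o=robot.observe();t=o["tool_pos"];print(o["q"].round(0),o["gripper_width"],o["ft_force"])
p=[t[0],t[1],np.radians(-26.1)]
w=lambda P:((px("scene",P)-[325,220])*6+[360,0]).round(0).tolist()
for s in(1,-1):
    print(s,w(tf(p,[[x,s*y,t[2]-r] for r in(.0726,.066) for y in(.0225,.034) for x in(-.011,.011)])))
q=[.574,-.3075,np.radians(-26.1)]
print(w(tf(q,[[.0185,0,.021],[0,-.0075,.029],[0,.0075,.029],[0,-.0075,.013],[-.027,-.005,.029]])))
```

```text
[-40.  15.  -3.  72.  -0. 166.] 0.04493020297072625 [ 0.39532716 -0.26347297  1.23007286]
1 [[547.0, 100.0], [602.0, 111.0], [554.0, 81.0], [608.0, 91.0], [548.0, 88.0], [603.0, 99.0], [555.0, 69.0], [609.0, 79.0]]
-1 [[521.0, 179.0], [578.0, 190.0], [514.0, 200.0], [571.0, 212.0], [522.0, 166.0], [579.0, 178.0], [515.0, 187.0], [572.0, 199.0]]
[[639.0, 220.0], [590.0, 209.0], [598.0, 183.0], [588.0, 237.0], [524.0, 191.0]]
```

Run:
```python
from h import *
g=tf([.574,-.3075,np.radians(-26.1)],[[-.0137,0,0]])[0]
print(robot.line_to([g[0],g[1],.0885],vel=.06,guard=8))
robot.set_gripper(0.0)
o=robot.observe();print(o["time"],o["tool_pos"],o["gripper_width"],o["gripper_force"],o["ft_force"])
b=robot.grab_frame("scene");crop("scene",325,220,70,80,6,"grip",b)
```

```text
False
4.2917 [ 0.56201358 -0.30171793  0.08918177] 0.008254057341923395 60.86281657218933 [-0.05831164 -0.21996227  3.56947802]
```

View pics/grip.png

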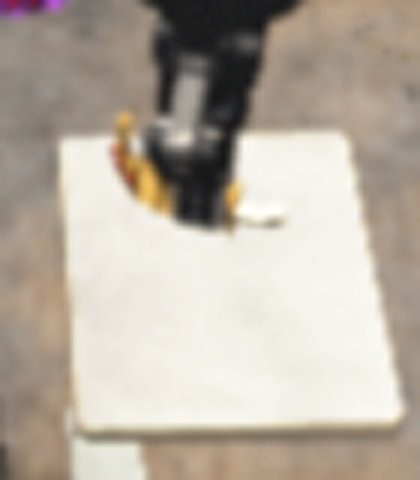

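The scene crop shows the pads on the block, with the flange visible just ahead at (233,195) and the tongue tip at (283,215). The width reads about 8 mm, so the grasp looks good. Next I'll carry the wing to the bed.

Run:
```python
from h import *
t=robot.observe()["tool_pos"]
robot.line_to([t[0],t[1],.19],vel=.12)
g=tf([.5508,.0022,np.radians(7.24)],[[-.061,0,0]])[0]
robot.move_pose([g[0],g[1],.19],[180,0,7.24])
robot.line_to([g[0],g[1],.108],vel=.1,guard=8)
o=robot.observe();print(o["time"],o["tool_pos"],o["tcp_rot"],o["gripper_width"],o["ft_force"],g,o["q"].round(0))
a=robot.grab_frame("top");b=robot.grab_frame("scene");cv2.imwrite("pics/t1.png",a);cv2.imwrite("pics/s1.png",b)
crop("top",255,145,60,90,6,"x",a);c1=cv2.imread("pics/x.png")
crop("scene",285,155,95,60,4,"x",b);c2=cv2.imread("pics/x.png")
c=np.zeros((540,740,3),np.uint8);c[:,:360]=c1;c[:240,360:]=c2;cv2.imwrite("pics/pre.png",c)
```

```text
7.475 [ 0.49071725 -0.00563535  0.10868005] [ 1.79976264e+02 -5.35859122e-02  7.23886654e+00] 0.00836095391832992 [ 0.05580046  0.48679446 -0.02322104] [ 0.49028636 -0.00548758  0.        ] [-16. -10. -31.  69.  -0. 157.]
```

View pics/pre.png

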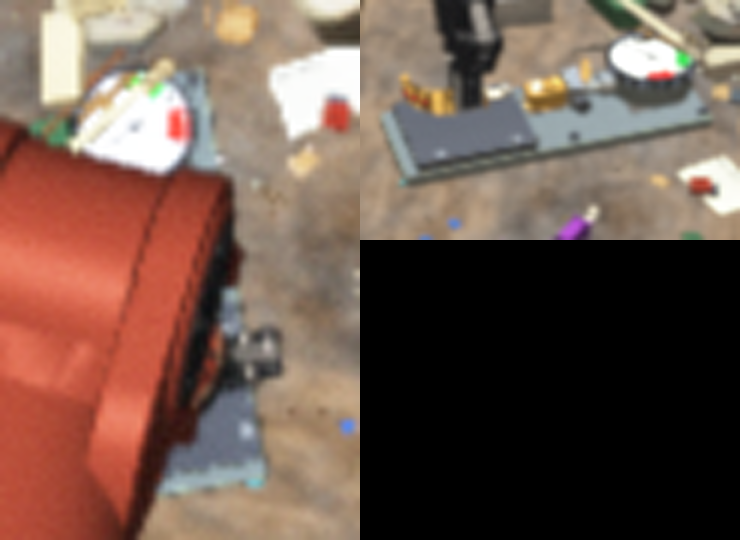

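The scene crop shows the wing held over the bed, with the tongue tip at crop (500,92) and the clasp box at (545,95). The top view is blocked by the arm. I'll lower to insertion height and compare model overlays with the picture.

Run:
```python
from h import *
t=robot.observe()["tool_pos"]
g=tf([.5508,.0022,np.radians(7.24)],[[-.052,0,0]])[0]
print(robot.line_to([g[0],g[1],.0965],vel=.08,guard=6))
o=robot.observe();t=o["tool_pos"];print(o["time"],t,o["ft_force"])
b=robot.grab_frame("scene");cv2.imwrite("pics/s2.png",b)
s=12;X0,Y0=302,162
im=cv2.resize(b[Y0:Y0+46,X0:X0+64],None,fx=s,fy=s,interpolation=cv2.INTER_CUBIC)
w=lambda P:((px("scene",P)+.5-[X0,Y0])*s)
wing=w(tf([t[0],t[1],np.radians(7.24)],np.array([[.0185,0,.028],[0,-.0075,.036],[0,.0075,.036],[0,-.0075,.02]])+[.0137,0,t[2]-.0762-.02]))
p=[.5508,.0022,np.radians(7.24)]
head=w(tf(p,[[-.015,-.008,.038],[-.015,.008,.038],[.013,.008,.038],[.013,-.008,.038],[-.015,-.008,.02]]))
bed=w(tf(p,[[-.018,-.04,.02],[-.018,.04,.02],[-.11,.04,.02],[-.11,-.04,.02]]))
for P,c in((wing,(255,255,0)),(head,(0,255,0)),(bed,(0,0,255))):
    print(P.round(0).tolist())
    for x,y in P: cv2.drawMarker(im,(int(x),int(y)),c,0,12,1)
cv2.imwrite("pics/ov.png",im)
```

```text
True
7.8583 [ 0.50063235 -0.00448385  0.09609838] [0.04917013 0.80502699 5.3080364 ]
[[282.0, 233.0], [219.0, 237.0], [202.0, 203.0], [220.0, 289.0]]
[[304.0, 215.0], [285.0, 179.0], [392.0, 160.0], [412.0, 195.0], [304.0, 274.0]]
[[331.0, 349.0], [238.0, 171.0], [-111.0, 234.0], [-36.0, 419.0]]
```

View pics/ov.png

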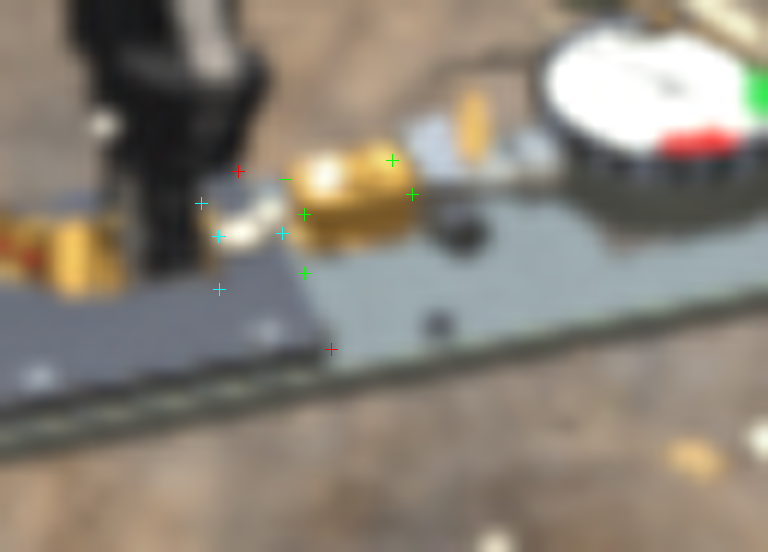

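The overlay shows the tongue tip at about (283,210), the mouth edge at x≈292 and the box bottom at y≈250. The tip is roughly 2.5 mm short of the mouth, and the box sits about 1–2 mm further to +y than I assumed. I'll shift and feel my way in under guard.

```bash
cat >> h.py <<'E'
YAW=7.24
u=np.array([np.cos(np.radians(YAW)),np.sin(np.radians(YAW)),0]); v=np.array([-u[1],u[0],0])
def loc():
    o=robot.observe();d=o["tool_pos"]-[.5508,.0022,0]
    return np.array([d@u*1e3,d@v*1e3,o["tool_pos"][2]*1e3]).round(2)
def W(a,b,z): return np.array([.5508,.0022,0])+(a*u+b*v)*1e-3+[0,0,z*1e-3]
def F():
    f=robot.observe()["ft_force"];return np.array([f@u,f@v,f[2]]).round(2)
E
python3 - <<'E'
from h import *
print(loc())
robot.line_to(W(-52,1.5,97),vel=.05);robot.pause(.2);print(loc(),F())
for a in range(-50,-42,1):
    h=robot.line_to(W(a,1.5,97),vel=.02,guard=3);print(h,loc(),F())
    if h:break
print(robot.observe()["time"],robot.observe()["gripper_width"])
E
```

```text
[-50.6   -0.32  96.12]
[-52.13   1.54  96.79] [ 0.98 -0.74 -0.06]
False [-49.9    1.48  96.97] [ 0.23 -0.18 -1.16]
False [-48.96   1.49  97.  ] [0.05 0.66 0.34]
False [-47.95   1.47  97.03] [-0.44  0.25 -0.99]
False [-46.95   1.5   97.02] [-0.84 -0.01 -0.8 ]
False [-45.95   1.48  97.  ] [-0.62  0.47 -0.87]
False [-44.95   1.49  97.01] [-0.07  0.51 -0.81]
False [-43.94   1.49  97.01] [-0.14  0.51 -0.18]
False [-42.95   1.51  96.99] [ 0.74  0.08 -0.51]
10.3583 0.008098578259575702
```

Run:
```python
from h import *
for a in range(-42,-24,1):
    h=robot.line_to(W(a,1.5,97),vel=.025,guard=10);f=F();print(h,loc(),f)
    if h or abs(f[1])>3 or f[0]<-11:break
print(robot.observe()["time"],robot.observe()["gripper_width"])
cv2.imwrite("pics/s3.png",robot.grab_frame("scene"))
```

```text
False [-42.     1.51  96.96] [ 0.53 -0.47 -0.35]
False [-41.19   1.57  96.77] [-0.39 -0.42 -1.7 ]
False [-40.4    1.66  96.57] [-1.89 -0.05 -4.47]
False [-39.5    1.7   96.48] [-3.22  0.4  -4.95]
False [-38.24   1.63  96.74] [-3.7   0.58 -5.97]
False [-36.88   1.51  96.99] [-2.52  0.96 -6.79]
False [-35.89   1.49  97.  ] [-2.76 -0.12 -7.44]
False [-34.95   1.52  96.98] [-3.22  0.3  -6.85]
False [-33.27   1.34  97.38] [ 1.23 -0.72 -7.33]
False [-32.61   1.42  97.21] [ 1.36 -0.42 -7.62]
False [-31.85   1.5   97.05] [ 1.09 -0.13 -6.9 ]
False [-30.86   1.47  97.05] [ 0.14  0.09 -6.74]
False [-29.76   1.4   97.26] [ 0.54  0.13 -5.96]
False [-28.77   1.41  97.2 ] [-0.15  0.09 -3.78]
False [-28.14   1.46  97.06] [-2.45 -0.21 -1.56]
False [-27.89   1.53  96.84] [-7.86 -1.32  0.82]
False [-27.68   1.54  96.65] [-12.33  -0.71   4.04]
14.6083 0.008644978013431831
```

Run:
```python
from h import *
a=loc()[0]; c=-26.0
# commanded last was ~-26; ease off to unloaded
robot.line_to(W(-28.4,1.5,97),vel=.02);robot.pause(.2);fs=[F() for _ in range(1)];print(loc(),fs)
def avg(n=4):
    r=[]
    for _ in range(n): robot.pause(.03);r.append(F())
    return np.mean(r,0).round(2)
b=avg();print("base",b)
c=-28.4
while c>-35:
    c-=.3;robot.line_to(W(c,1.5,97),vel=.03);f=avg(2)-b;print(round(c,2),loc(),f)
    if f[0]>6:break
print(robot.observe()["time"]);cv2.imwrite("pics/s4.png",robot.grab_frame("scene"))
crop("scene",302,162,64,46,12,"pull")
```

```text
[-28.25   1.49  97.08] [array([-1.43,  0.  , -3.65])]
base [-0.94 -0.12 -2.35]
-28.7 [-28.55   1.48  97.07] [ 0.75  0.3  -0.57]
-29.0 [-28.95   1.51  97.05] [1.44 0.02 0.06]
-29.3 [-29.26   1.47  97.07] [ 1.38  0.09 -0.53]
-29.6 [-29.61   1.48  97.  ] [ 0.88 -0.13 -0.03]
-29.9 [-29.86   1.48  97.04] [ 0.98 -0.48 -0.59]
-30.2 [-30.08   1.49  97.06] [ 2.5   0.59 -0.55]
-30.5 [-30.31   1.46  97.11] [ 3.57  0.62 -0.67]
-30.8 [-30.59   1.47  97.12] [ 5.06  0.28 -1.85]
-31.1 [-30.8    1.44  97.15] [ 6.49  0.2  -1.15]
18.1083
```

View pics/pull.png

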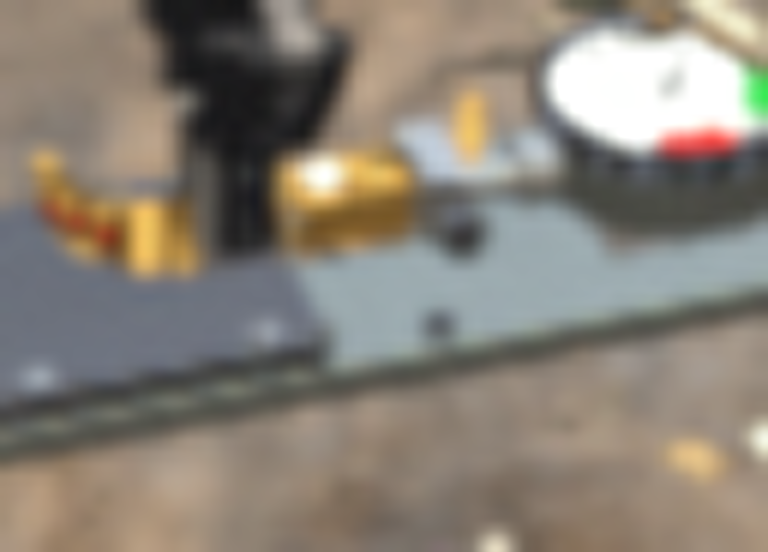

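The picture shows the clasp holding: the box and wing move together and the needle at about (672,80) has turned. I'll continue to about 12 N, hold, ease off and take pictures.

Run:
```python
from h import *
z0=.2
def avg(n=4):
    r=[]
    for _ in range(n): robot.pause(.03);r.append(F()[0])
    return round(np.mean(r)-z0,2)
c=-31.1
while c>-34:
    f=avg();print(round(c,2),loc(),f)
    if f>11.5:break
    c-=.25 if f<9.5 else .12
    robot.line_to(W(c,1.5,97),vel=.02)
t=robot.observe()["time"];cv2.imwrite("pics/s5.png",robot.grab_frame("scene"))
while robot.observe()["time"]<t+2.7: robot.pause(.3);print(F()[0],end=" ")
print(loc(),robot.observe()["gripper_width"])
cv2.imwrite("pics/s6.png",robot.grab_frame("scene"))
robot.line_to(W(-29.5,1.5,97),vel=.004);robot.pause(.3);print(loc(),avg(),robot.observe()["time"])
cv2.imwrite("pics/s7.png",robot.grab_frame("scene"))
r=[cv2.resize(cv2.imread(f"pics/{n}.png")[160:180,344:376],None,fx=12,fy=12,interpolation=cv2.INTER_CUBIC) for n in("s2","s5","s6","s7")]
cv2.imwrite("pics/dial.png",np.vstack([np.hstack(r[:2]),np.hstack(r[2:])]))
```

```text
-31.1 [-30.8    1.46  97.14] 5.53
-31.35 [-30.96   1.45  97.16] 5.5
-31.6 [-31.08   1.43  97.2 ] 6.42
-31.85 [-31.23   1.43  97.25] 7.0
-32.1 [-31.34   1.41  97.29] 8.02
-32.35 [-31.5    1.44  97.29] 8.49
-32.6 [-31.64   1.4   97.33] 9.05
-32.85 [-31.76   1.39  97.41] 9.99
-32.97 [-31.82   1.41  97.45] 9.86
-33.09 [-31.88   1.38  97.5 ] 10.42
-33.21 [-31.93   1.38  97.53] 10.4
-33.33 [-31.98   1.37  97.57] 10.8
-33.45 [-32.03   1.37  97.62] 10.67
-33.57 [-32.1    1.37  97.64] 11.12
-33.69 [-32.17   1.39  97.66] 11.83
11.13 12.31 11.3 12.08 11.19 10.9 12.03 12.26 11.22 [-32.19   1.37  97.66] 0.008063695942322218
[-29.66   1.53  96.91] -0.61 28.1417
```

View pics/dial.png

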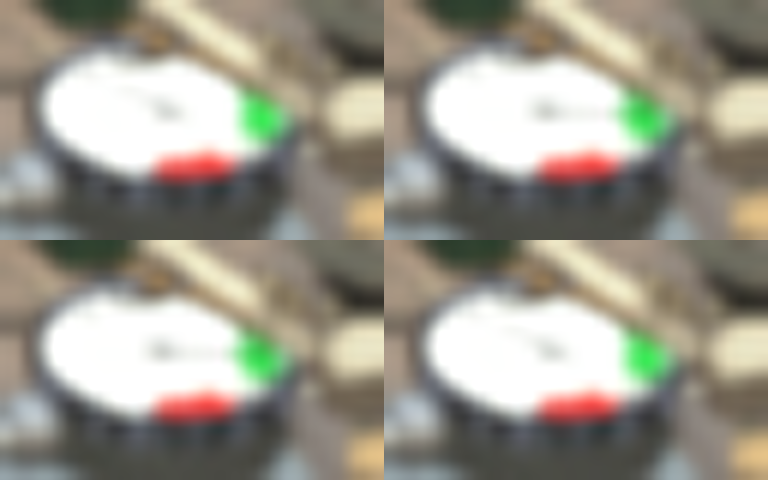

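The dial crops show the needle pointing into mid-green at the start and end of the hold, at (600,110) and (210,352). After easing off it is back at about its zero direction. I'll move into mid-play, release and retreat.

Run:
```python
from h import *
robot.line_to(W(-28.9,1.5,96.7),vel=.01);robot.pause(.4);print(loc(),F())
a=cv2.imread("pics/s2.png")[160:180,344:376].astype(int)
for n in("s5","s7"): print(n,abs(cv2.imread(f"pics/{n}.png")[160:180,344:376].astype(int)-a).sum())
print("now",abs(robot.grab_frame("scene")[160:180,344:376].astype(int)-a).sum())
robot.set_gripper(.03);robot.pause(.2);print(robot.observe()["gripper_width"],F())
t=robot.observe()["tool_pos"];robot.line_to([t[0],t[1],.2],vel=.1)
robot.pause(.3);b=robot.grab_frame("scene");cv2.imwrite("pics/end.png",b)
print("now",abs(b[160:180,344:376].astype(int)-a).sum(),robot.observe()["time"])
# where is the wing: gold pixels left of the box, before vs after
for n in("s4","end"):
    h=cv2.cvtColor(cv2.imread(f"pics/{n}.png"),cv2.COLOR_BGR2HSV)[170:190,300:340]
    m=cv2.inRange(h,(8,110,90),(28,255,255));y,x=np.nonzero(m);print(n,len(x),x.min()+300,x.max()+300,y.min()+170,y.max()+170)
    print("\n".join("".join(".#"[v>0] for v in r) for r in m))
```

```text
[-28.87   1.49  96.73] [-0.21 -0.2  -0.31]
s5 1861
s7 968
now 911
0.029841175787134973 [0.42 0.16 0.21]
now 965 30.9667
s4 125 305 335 175 184Traceback (most recent call last):
  File "<stdin>", line 14, in <module>
  File "<stdin>", line 14, in <genexpr>
  File "<stdin>", line 14, in <genexpr>
TypeError: string indices must be integers, not 'numpy.bool'
```

Run:
```python
from h import *
for n in("s4","end"):
    h=cv2.cvtColor(cv2.imread(f"pics/{n}.png"),cv2.COLOR_BGR2HSV)[172:190,300:340]
    m=cv2.inRange(h,(8,110,90),(28,255,255))
    print(n);print("\n".join("".join(".#"[int(v>0)] for v in r) for r in m))
a,b,c=[cv2.imread(f"pics/{n}.png")[160:180,344:376].astype(int) for n in("scene0","s2","end")]
print(abs(a-b).sum(),abs(a-c).sum())
```

```text
s4
........................................
........................................
........................................
.....##........................####.....
.....##..................#.....#####....
.....###.................##....#####....
.....#####...............###########....
......############.......###########....
......############.........#########....
.......###########........#########.....
........##########.........###..........
............#######.....................
..............#.........................
........................................
........................................
........................................
........................................
........................................
end
........................................
........................................
................................###.....
......#........................#####....
......#..................##....#####....
......##.................##....######...
......####.........##################...
......###############################...
.......#############################....
.......############################.....
.........#####################..........
...........##########...................
..............####......................
........................................
........................................
........................................
........................................
........................................
3240 3253
```

The wing is flush with the box and at rest, and the needle is at zero. I'll hand the job in.

```bash
python3 -c "
from plant import robot
print(robot.job_done())"
```

```text
the job is handed in; nothing more can be done
None
```

The wing is clasped on the tester and the catch held a pull of about 11.5 N, needle in the green for 2.7 s; the pull was eased off to zero before letting go, and the job was handed in at about 31 s.

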